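Unlock a battery cover with a screwdriver tip and slide it open

ROBOT

A 6-joint arm with a two-finger parallel gripper is mounted at the origin on a cart in front of the work surface, level with it; the furniture and walls round the work are solid. World frame = base frame: x ahead of the robot, y to its left, z up, the work surface at z = 0. Lengths are in m, angles in degrees, forces in N, time in s.
With the tool pointing down it reaches from about 0.25 to 0.725 m from the base axis. Payload 4 kg.
Tool frame: the origin (TCP) lies at the very end of the fingers, on their centre line; the grasp point (between the pads) lies 19 mm behind it (ctrl.grasp_offset is the distance from the TCP to the grasp point, in m); z points along the fingers, y is the line along which they close (so a half turn about z gives the same grasp; the last joint's range is limited). The gripper opens to 85 mm and grips with 20 to 120 N. Pads are 22 mm wide; open, the fingers measure 114 mm over their backs; the gripper's body (76 mm by 85 mm) begins 54 mm behind the grasp point. The pads swing forward as they close: fully open they stand 13 mm farther back than shut.
Start: joints at [76.547, 13.785, 0.286, 76.501, 0, 90], TCP at [0.116, 0.486, 0.231] pointing down, gripper open.
Joint ranges: [-155.79, 155.79], [-60.16, 107.12], [-62.33, 73.08], [-114, 123.19], [-81.49, 82.49], [-180, 180]. Speed limits (degrees/s): [159.86, 159.86, 180, 180, 180, 180].

INTERFACE

Orientations are given as [roll, pitch, yaw] about the fixed x, y, z axes, in that order (R = Rz(yaw) Ry(pitch) Rx(roll)).
In Python, from bench import ctrl gives the robot as it stands.
- The arm moves only by the tool apply_moves, never from a script. Its argument "targets" is one flat list of numbers, 7 for each row, row after row: the turn, a rotation vector about the tool's x, y, z in rad, then the shift along the tool's x, y, z in mm, then the gripper's target within -1 to 1 (fully open at 1, half-way at 0, shut at -1). In form: [wx, wy, wz, dx, dy, dz, fingers, wx, wy, wz, dx, dy, dz, fingers, ...]. A call has exactly 5 rows; each row shifts and turns the commanded pose from where the row before left it, along the tool's axes as they then stand; what a row does not reach is not made up. A row lasts 1/12 s, in which the tool goes at most 41.7 mm and 7.16 degrees, less where a joint would pass 70% of its speed; a pose out of reach is approached as far as the arm can. A call is refused whole if a number of a shift passes 41.7 or a number of a turn 0.125, either way. A call with a gripper value outside its range is refused whole. The fingers move at their own pace and stop on an object; the grip force is fixed at half the most. Time passes only in rows, so rows that do not move let the fingers close, or fill a call up. It gives the time, the measured TCP pose, the force, the opening and the grip force at its end, in the units of the state.
- ctrl.observe(): the state, without advancing time (a new reading comes with each control period).
- ctrl.grab_frame(name): name is "side" or "top" or "wrist"; returns a dict with "image" (420x560x3 uint8, red, green, blue), "fx", "fy", "cx", "cy" (pixels), "dist_coeffs" ([k1, k2, p1, p2, k3] as OpenCV has them; the pictures are not rectified), "rvec" (rotation vector, rad) and "tvec" (3), from world to camera coordinates, as OpenCV has them. Camera axes: x right, y down, z forward; pixel columns grow to the right and rows downward; lengths in m; the calibration is good to about 2 mm. A picture is of the moment at which its call begins. There is no depth.
- ctrl.finish_job(): hands the job in; it is judged then, once.
The state is a dict: "clock": time; "q": joint angles; "dq": joint speeds; "joint_efforts": joint torques, N m; "position": TCP position; "eef_rot": TCP orientation; "ft_force": force on the tool from outside, world axes, zero at the start; "moment": the same for the moment, N m; "width": finger opening in m; "finger_force": force on a finger pad.
Only numpy, scipy, OpenCV 4.12 (cv2) and the standard library are available. Lean on these libraries where they do the work, as an engineer would, in place of code of your own. Each camera call takes 0.05 s, during which the arm holds its last target. There are 200 camera calls.

TASK

The grey portable player lies on its face with its battery cover locked: take the small black-handled screwdriver out of its wooden stand, hold the orange release button down inside the little well in the cover with the tip, and, keeping it down, push the cover open as far as it goes with that same tip in the well. Be gentle, because the plastic cracks if button or well is forced and the cover will not move unless the button is properly down; only the screwdriver may touch the cover. Then stand the screwdriver back in its stand, and leave the spare battery and the roll of tape alone.

Things in the scene. Friction and masses are not known exactly. Their poses are not given: they have to be found in the camera images.
- player: dark grey portable player lying on its face, 110 (x) x 196 (y) x 56 mm, fixed; origin in the middle of its underside, z up. Its long side walls (10 mm wide, tops 56 mm over the table) flank the black battery cover, which slides along the player's +y, towards the open bay with the slot.
- lock_well (a point): drawn place of the well's mouth with the cover shut: centre, level with the cover's top, 48.5 mm above the player's underside; axes are the player's. The well, 14 (x) x 15 (y) mm with a thin white rim, moves with the cover. In each unit cover and lock really sit up to 5.5 mm higher or lower and 1 mm off sideways, and no reading shows it: find the button's height by touch.
- cover (a joint): how far the black battery cover has slid open along the player's +y, m: 0 shut, 0.050 at its end stop (reading good to about 1 mm). Freed, it slides with about 2.5 N of friction. The lock catches again wherever the button is let up in the first 30 mm. Push and press on cover and button added, over 25 N breaks it.
- button_drawn (a point): drawn place of the centre of the orange button's face with the button up and the cover shut, 4 mm below the well's mouth; fixed to the player, off by as much as the well is. The button fills the bottom of the well and moves along with the cover. Sprung, with 6 mm of travel: it yields from 3 N, takes 8 N at 5 mm, where the cover comes free, and 9 N at its hard stop; over 15 N cracks it.
- driver_tip (a point): tip of the small screwdriver with the black handle: 132 mm long, a round steel shaft 3.2 mm thick and 55 mm long with a rounded end, below a round handle 18 to 21 mm thick and 77 mm long, thicker at the top. It stands upright in the stand, tip down, and may lean about 1 degree.
- driver_grip (a point): point on the axis of the screwdriver's handle 106 mm above the tip and 26 mm below the handle's top end: a good place to grip it from above
- stand_hole0 (a point): centre of the hole's mouth in the wooden stand (block 60 x 60 x 65 mm, fixed), in its top face 65 mm above the table. The hole is 5.5 mm square and 61 mm deep, below a black flare, 16 mm wide at the mouth and 8 mm deep; when the screwdriver is home the foot of its handle rests in the flare and its tip is about 59 mm below the mouth.
- spare_cell: spare D cell battery standing on end, 34 mm across, 62 mm high, loose, not to be disturbed; origin in the middle of its underside
- tape: black roll of tape, 62 mm across, 19 mm high, loose, not to be disturbed; origin in the middle of its underside
- driver: the screwdriver as a whole; its origin lies beside the axis in mid-length, use the two points instead

How it is judged:
By the outcome, as a careful person would: the job done as asked, in the order asked, and still so for the second after the job is handed in, with the robot touching nothing.
It also fails if it takes over 72 s, if anything falls off the work surface, if the arm or the gripper's body presses on something with over 40 N, if the wrist force passes 120 N, or if a joint passes its speed limit or range.

## Working session

There is one attempt and no reset: what is moved stays moved. The work goes in short steps, Python scripts to look and compute and a tool call to move; the robot and the scene stay as the last step left them, time stands still between calls to the robot, and variables do not carry over. Pictures are saved under pics/ and viewed, at most 13 in all, crops included, and the job is handed in when it is done.

Besides the shell and the picture viewer there is one more tool, called as name(argument=value, ...), one argument or row to a line, values as JSON. apply_moves: Moves the arm, as the interface text tells. Its arguments: {"type":"object","properties":{"targets":{"type":"array","items":{"type":"number"}}},"required":["targets"]}

```bash
mkdir -p pics; ls; python3 - <<'E'
from bench import ctrl
import cv2,pickle
f={}
for n in("side","top","wrist"):
    f[n]=ctrl.grab_frame(n); cv2.imwrite(f"pics/a_{n}.png",f[n]["image"][:,:,::-1])
    print(n,{k:v for k,v in f[n].items() if k!="image"})
pickle.dump(f,open("f0.pkl","wb"))
print(ctrl.observe())
E
```

```text
pics
side {'fx': 389.68580725933913, 'fy': 389.68580725933913, 'cx': 279.9420386040418, 'cy': 205.47850223907267, 'dist_coeffs': array([-0.02104683,  0.        ,  0.        ,  0.        ,  0.        ]), 'rvec': array([ 2.17804461, -0.31992395,  0.19140866]), 'tvec': array([-0.4907631 ,  0.14129666,  0.93190953])}
top {'fx': 481.4514347694977, 'fy': 481.4514347694977, 'cx': 286.87859929411457, 'cy': 206.75167175388722, 'dist_coeffs': array([-0.15498524,  0.        ,  0.        ,  0.        ,  0.        ]), 'rvec': array([ 2.10649892, -2.15570731,  0.15614963]), 'tvec': array([-0.01929642,  0.49274341,  1.27374588])}
wrist {'fx': 358.58032776601533, 'fy': 358.58032776601533, 'cx': 282.31238273122636, 'cy': 212.9628762031079, 'dist_coeffs': array([0.02291681, 0.        , 0.        , 0.        , 0.        ]), 'rvec': array([-2.2767141 , -1.79615464, -0.26151059]), 'tvec': array([-0.49836694, -0.03751577,  0.37948251])}
{'clock': 0.15, 'q': array([7.65487180e+01, 1.38235913e+01, 2.33947528e-01, 7.65016228e+01,
       2.86368729e-03, 9.00014351e+01]), 'dq': array([-0.01928344, -0.22209522,  0.21128789,  0.07000016, -0.02264398,
       -0.02422853]), 'joint_efforts': array([-3.46447714e-04, -3.72633862e+01,  2.52638859e+01,  1.23386330e-02,
        3.61391130e-05, -3.87432422e-06]), 'position': array([0.11618808, 0.48584268, 0.23062273]), 'eef_rot': array([-1.79908733e+02, -2.86139770e-03,  1.66547278e+02]), 'ft_force': array([-0.36547628,  0.57826059, -0.73949692]), 'moment': array([-0.04025516, -0.04864468, -0.00556242]), 'finger_force': 0.0, 'width': 0.08521709440069138}
```

View pics/a_top.png

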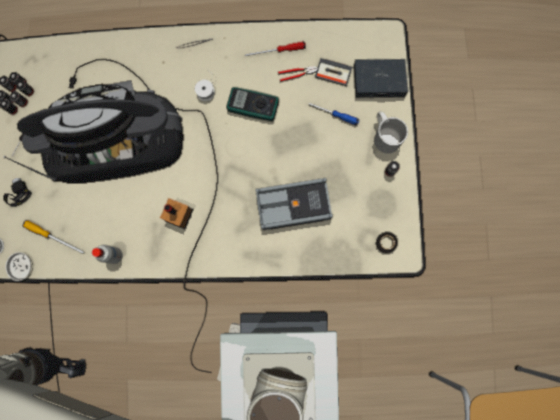

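View pics/a_side.png

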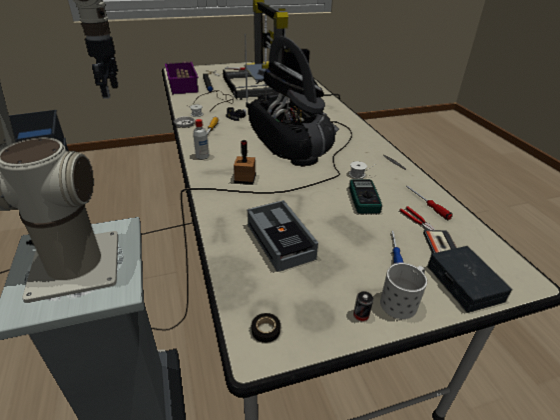

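The top view shows the player at (293,204) with its orange button at (295,203) and the bay to the left (+y). The stand with the driver is at (176,213), the cell at (392,169) and the tape at (387,242). The side view agrees: stand (245,165), button (282,229).

```bash
cat > h.py <<'E'
import numpy as np,cv2
from scipy.spatial.transform import Rotation as Ro
def cam(f):
    K=np.array([[f["fx"],0,f["cx"]],[0,f["fy"],f["cy"]],[0,0,1]]);R=cv2.Rodrigues(f["rvec"])[0]
    return K,f["dist_coeffs"],R,np.asarray(f["tvec"])
def ray(f,uv):
    K,d,R,t=cam(f);p=cv2.undistortPoints(np.array(uv,float).reshape(-1,1,2),K,d).reshape(-1,2)
    return -R.T@t,np.c_[p,np.ones(len(p))]@R
def plane(f,uv,z):
    o,d=ray(f,uv);return o+d*((z-o[2])/d[:,2])[:,None]
def proj(f,P):
    K,d,R,t=cam(f);return cv2.projectPoints(np.array(P,float).reshape(-1,3),f["rvec"],f["tvec"],K,d)[0].reshape(-1,2)
def tri(f1,u1,f2,u2):
    o1,d1=ray(f1,u1);o2,d2=ray(f2,u2);d1=d1[0]/np.linalg.norm(d1[0]);d2=d2[0]/np.linalg.norm(d2[0])
    A=np.eye(3)-np.outer(d1,d1);B=np.eye(3)-np.outer(d2,d2);p=np.linalg.solve(A+B,A@o1+B@o2)
    return p,np.linalg.norm(A@(p-o1))+np.linalg.norm(B@(p-o2))
def orange(im):
    h=cv2.cvtColor(im,cv2.COLOR_RGB2HSV);return cv2.inRange(h,(3,150,120),(20,255,255))
E
python3 - <<'E'
import pickle,cv2,numpy as np;from h import *
f=pickle.load(open("f0.pkl","rb"))
def blob(n,box):
    x0,y0,x1,y1=box;m=orange(f[n]["image"][y0:y1,x0:x1]);ys,xs=np.nonzero(m);print(n,len(xs));return xs.mean()+x0,ys.mean()+y0
a=blob("top",(285,195,310,212));b=blob("side",(265,215,300,240));print(a,b,tri(f["top"],a,f["side"],b),plane(f["top"],a,.0445))
t=f["top"]["image"][150:280,140:410];s=f["side"]["image"][120:330,200:400]
cv2.imwrite("pics/b.png",np.vstack([cv2.resize(t,(790,380),interpolation=2)])[:,:,::-1])
E
```

```text
top 18
side 9
(np.float64(295.0), np.float64(202.66666666666666)) (np.float64(281.0), np.float64(229.0)) (array([ 0.50133395, -0.05279623,  0.03934377]), np.float64(0.003212394313646603)) [[ 0.50205819 -0.05306282  0.0445    ]]
```

View pics/b.png

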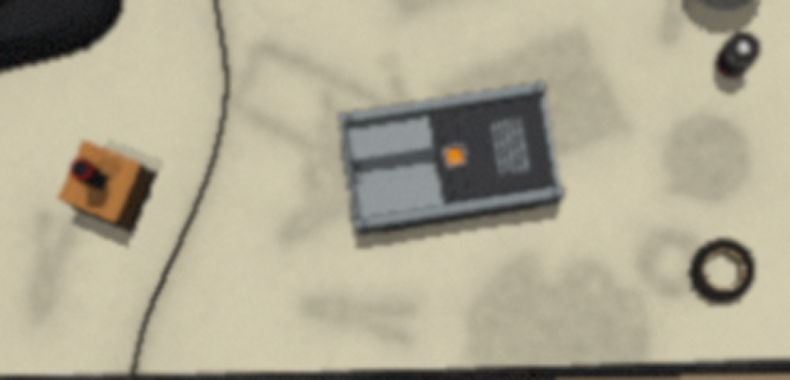

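The crop shows the player's rim corners at about (343,113), (543,88), (561,195) and (358,230). The stand top is centred near (105,185), with the driver's handle leaning out towards (83,170) by perspective.

```bash
python3 - <<'E'
import pickle,cv2,numpy as np;from h import *
f=pickle.load(open("f0.pkl","rb"));T=f["top"]
c=lambda p:(np.array(p,float)/[790/270,380/130]+[140,150])
P=plane(T,c([(343,113),(543,88),(561,195),(358,230)]),.056);print(P,P.mean(0))
for a,b in((0,1),(3,2),(0,3),(1,2)):
    d=P[b]-P[a];print(np.degrees(np.arctan2(d[1],d[0])),np.linalg.norm(d))
print("stand",plane(T,c([(88,142),(154,165),(125,225),(60,200)]),.065).round(3), "handletop",plane(T,c((83,168)),.135+.003))
print("handle top tri",tri(T,c((80,166)),f["side"],[(244.5,143)]))
E
```

```text
[[ 0.54117769  0.04850101  0.056     ]
 [ 0.56024819 -0.13763157  0.056     ]
 [ 0.45947991 -0.15063078  0.056     ]
 [ 0.43161858  0.03606389  0.056     ]] [ 0.49813109 -0.05092436  0.056     ]
-84.15008323203743 0.18710698748415847
-81.51212260760913 0.18876216476666763
-173.5235224547525 0.1102627744149977
-172.64938304983343 0.10160328365078507
stand [[0.518 0.286 0.065]
 [0.495 0.223 0.065]
 [0.44  0.25  0.065]
 [0.464 0.311 0.065]] handletop [[0.48171025 0.27078516 0.138     ]]
handle top tri (array([0.48493175, 0.27740442, 0.12382319]), np.float64(0.0019949133755403836))
```

apply_moves(
  targets=[0,0,-0.119,0,0,0,1,0,0,-0.119,0,0,0,1,0,0,-0.119,0,0,0,1,0,0,0,-33,-25,0,1,0,0,0,-33,-25,0,1],
)

```text
clock: 0.57
position: [0.1871, 0.445, 0.2308]
eef_rot: [-180.0, -0.0, -172.7]
ft_force: [1.0, -0.1, -1.0]
width: 0.085
finger_force: 0.0
```

```bash
cat >> h.py <<'E'
def toolT(s):
    return Ro.from_euler("xyz",s["eef_rot"],degrees=True).as_matrix(),np.array(s["position"])
def delta(s,P):  # world target -> tool mm
    R,p=toolT(s);return (R.T@(np.array(P)-p)*1000).round(1)
E
python3 - <<'E'
from h import *;from bench import ctrl
s=ctrl.observe();print(s["q"].round(1),s["eef_rot"].round(2),s["position"],s["clock"]);print(delta(s,[.482,.27,.26]))
f=ctrl.grab_frame("wrist");K,d,R,t=cam(f);Rt,p=toolT(s);print("cam in tool",Rt.T@(-R.T@t-p),"\n",(R@Rt).round(3))
E
```

```text
[67.2 11.9 -2.3 75.9  0.  59.9] [-1.7997e+02 -2.0000e-02 -1.7266e+02] [0.18712963 0.4449578  0.23076344] 0.5667
[-270.1 -211.2  -29.2]
cam in tool [ 0.07319872 -0.00057509 -0.14276688] 
 [[-0.     1.     0.   ]
 [-0.958 -0.    -0.287]
 [-0.287 -0.     0.958]]
```

apply_moves(
  targets=[0,0,0,-34,-26,-2,1,0,0,0,-34,-26,-2,1,0,0,0,-34,-26,-2,1,0,0,0,-34,-26,-2,1,0,0,0,-34,-26,-2,1],
)

```text
clock: 1.03
position: [0.3686, 0.3381, 0.241]
eef_rot: [-180.0, -0.0, -173.0]
ft_force: [0.2, 0.6, 0.6]
width: 0.0853
finger_force: 0.0
```

apply_moves(
  targets=[0,0,0,-34,-27,0,1,0,0,0,-34,-27,0,1,0,0,0,-32,-27,0,1,0,0,0,0,0,0,1,0,0,0,0,0,0,1],
)

```text
clock: 1.45
position: [0.4748, 0.2714, 0.2401]
eef_rot: [-180.0, -0.1, -173.3]
ft_force: [-1.1, 0.4, -0.2]
width: 0.0855
finger_force: 0.0
```

```bash
python3 - <<'E'
from h import *;from bench import ctrl;import pickle
s=ctrl.observe();print(s["eef_rot"].round(2),s["position"],s["clock"])
f=ctrl.grab_frame("wrist");pickle.dump(f,open("w1.pkl","wb"));cv2.imwrite("pics/w1.png",f["image"][:,:,::-1])
print(proj(f,[[.482,.27,.138],[.479,.268,.065]]))
E
```

```text
[-1.7998e+02 -9.0000e-02 -1.7328e+02] [0.47477561 0.27136657 0.24006837] 1.45
[[280.23667973 222.10547559]
 [278.93387806 193.86758118]]
```

View pics/w1.png

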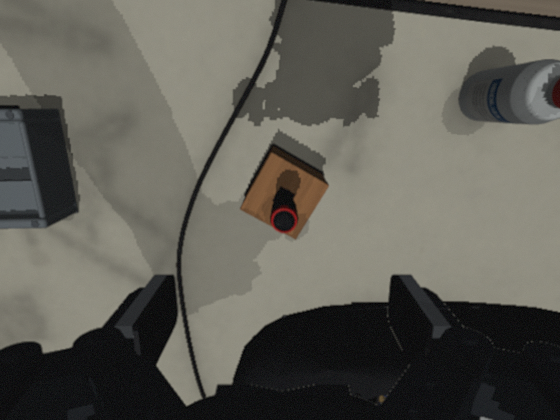

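The driver's red-ringed top is at (284,219); the stand's top corners are about (275,150), (328,184), (297,240) and (241,209).

```bash
python3 - <<'E'
from h import *;from bench import ctrl;import pickle
f=pickle.load(open("w1.pkl","rb"));h=cv2.cvtColor(f["image"],cv2.COLOR_RGB2HSV)
m=cv2.inRange(h,(0,170,120),(6,255,255))|cv2.inRange(h,(172,170,120),(180,255,255));m[:150]=0;m[260:]=0;m[:,:230]=0;m[:,330:]=0
ys,xs=np.nonzero(m);(c,r)=cv2.minEnclosingCircle(np.c_[xs,ys].astype(np.float32));print(c,r)
w=cv2.inRange(h,(5,80,60),(20,255,255));w[:130]=0;w[260:]=0;w[:,:220]=0;w[:,350:]=0
cs=max(cv2.findContours(w|m,0,2)[0],key=cv2.contourArea);b=cv2.minAreaRect(cs);print(b)
P=plane(f,cv2.boxPoints(b),.065);print(P.round(4),P.mean(0))
print([np.linalg.norm(P[i]-P[i-1]).round(4) for i in range(4)])
H=plane(f,[c],.137)[0];print("top",H)
s=ctrl.observe();print(delta(s,[H[0],H[1],.093]))
E
```

```text
(283.7061767578125, 220.52577209472656) 12.550702095031738
((283.4139709472656, 196.31576538085938), (66.72960662841797, 66.02999877929688), 29.981637954711914)
[[0.4969 0.2321 0.065 ]
 [0.4414 0.2567 0.065 ]
 [0.465  0.3117 0.065 ]
 [0.5233 0.2892 0.065 ]] [0.48165388 0.27242841 0.065     ]
[np.float64(0.0629), np.float64(0.0607), np.float64(0.0599), np.float64(0.0625)]
top [0.48084425 0.27237598 0.137     ]
[ -7.5  -0.8 147.3]
```

apply_moves(
  targets=[0,0,0,-7.5,-0.8,0,1,0,0,0,0,0,37,1,0,0,0,0,0,37,1,0,0,0,0,0,37,1,0,0,0,0,0,36,1],
)

```text
clock: 1.92
position: [0.48, 0.2747, 0.093]
eef_rot: [180.0, 0.1, -172.8]
ft_force: [0.6, -0.3, -0.8]
width: 0.0855
finger_force: 0.0
```

apply_moves(
  targets=[0,0,0,0,0,0,-1,0,0,0,0,0,0,-1,0,0,0,0,0,0,-1,0,0,0,0,0,0,-1,0,0,0,0,0,0,-1],
)

```text
clock: 2.33
position: [0.4827, 0.2746, 0.097]
eef_rot: [179.9, 0.3, -173.0]
ft_force: [0.6, -0.1, 0.3]
width: 0.0252
finger_force: 0.0
```

apply_moves(
  targets=[0,0,0,0,0,0,-1,0,0,0,0,0,0,-1,0,0,0,0,0,0,-1,0,0,0,0,0,0,-1,0,0,0,0,0,0,-1],
)

```text
clock: 2.75
position: [0.4827, 0.2738, 0.0965]
eef_rot: [179.9, 0.3, -173.0]
ft_force: [-1.1, -1.1, 5.5]
width: 0.0183
finger_force: 58.4
```

```bash
python3 - <<'E'
from bench import ctrl
s=ctrl.observe();print({k:s[k] for k in("position","eef_rot","ft_force","moment","width","q")})
E
```

```text
{'position': array([0.48265465, 0.27383628, 0.09646947]), 'eef_rot': array([ 179.91116951,    0.26588778, -173.02342503]), 'ft_force': array([-1.05446797, -1.11498569,  5.48378091]), 'moment': array([-0.20131899, -0.0761508 ,  0.03068616]), 'width': 0.01827421050397229, 'q': array([ 2.95796432e+01,  2.50228264e+01, -4.57068768e+00,  6.01268796e+01,
       -2.01847268e-02,  2.26028129e+01])}
```

apply_moves(
  targets=[0,0,0,0,0,-10,-1,0,0,0,0,0,-15,-1,0,0,0,0,0,-15,-1,0,0,0,0,0,-15,-1,0,0,0,0,0,-15,-1],
)

```text
clock: 3.17
position: [0.4809, 0.2732, 0.1656]
eef_rot: [180.0, 0.0, -173.0]
ft_force: [-0.0, -0.5, -1.2]
width: 0.0178
finger_force: 59.0
```

apply_moves(
  targets=[0,0,0,0,0,-20,-1,0,0,0,0,0,-20,-1,0,0,0,0,0,-10,-1,0,0,0,0,0,0,-1,0,0,0,0,0,0,-1],
)

```text
clock: 3.58
position: [0.4811, 0.2733, 0.2145]
eef_rot: [180.0, 0.1, -173.0]
ft_force: [-1.1, -0.2, -1.4]
width: 0.0178
finger_force: 59.0
```

```bash
python3 - <<'E'
from h import *;from bench import ctrl;import pickle
s=ctrl.observe();print({k:s[k] for k in("position","eef_rot","ft_force","moment","width","q")})
f=ctrl.grab_frame("wrist");pickle.dump((f,s),open("w2.pkl","wb"));cv2.imwrite("pics/w2.png",f["image"][:,:,::-1])
R,p=toolT(s);print(proj(f,p+np.array([0,0,-.0905])),proj(f,[.482,.272,.065]))
E
```

```text
{'position': array([0.48108855, 0.27331669, 0.21445253]), 'eef_rot': array([ 1.79970101e+02,  5.97623183e-02, -1.73001006e+02]), 'ft_force': array([-1.1369385 , -0.22380773, -1.43431795]), 'moment': array([ 0.01253211,  0.04706172, -0.04762452]), 'width': 0.01778780988899407, 'q': array([2.95992900e+01, 2.02233048e+01, 6.62658778e+00, 7.63366196e+01,
       4.63660330e-03, 2.26002836e+01])}
[[283.21983916 217.28500199]] [[281.34323678 197.06632496]]
```

View pics/w2.png

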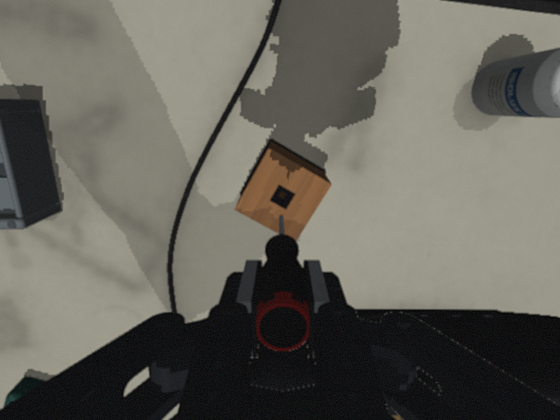

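The tip shows at about (281,217) and the bare hole at (283,196), with the driver held straight. Next I move over the player.

apply_moves(
  targets=[0,0,0,2,-30,0,-1,0,0,0,2,-40,0,-1,0,0,0,2,-40,0,-1,0,0,0,2,-40,0,-1,0,0,0,2,-40,0,-1],
)

```text
clock: 4.05
position: [0.4928, 0.0817, 0.2122]
eef_rot: [-180.0, -0.2, -172.9]
ft_force: [0.7, -0.5, -0.3]
width: 0.0179
finger_force: 59.0
```

apply_moves(
  targets=[0,0,0,2,-40,0,-1,0,0,0,2,-40,0,-1,0,0,0,2,-36,0,-1,0,0,0,2,-20,0,-1,0,0,0,1,0,0,-1],
)

```text
clock: 4.47
position: [0.5008, -0.0566, 0.2122]
eef_rot: [-180.0, -0.2, -173.3]
ft_force: [-0.5, 1.0, 0.3]
width: 0.0179
finger_force: 59.0
```

```bash
python3 - <<'E'
from h import *;from bench import ctrl;import pickle
s=ctrl.observe();print({k:s[k] for k in("position","eef_rot","ft_force","width","q")})
f=ctrl.grab_frame("wrist");pickle.dump((f,s),open("w3.pkl","wb"))
f2=pickle.load(open("w2.pkl","rb"))[0]
c=cv2.resize(f["image"][100:300,180:400],(660,600),interpolation=2)
cv2.imwrite("pics/w3.png",c[:,:,::-1])
R,p=toolT(s);print(proj(f,p+np.array([0,0,-.0905])))
im=f2["image"][205:240,270:295].mean(2).astype(int)
for r in range(5,32,2):print(r+205,im[r])
m=f2["image"][180:215,265:300].max(2)<45
ys,xs=np.nonzero(m);print("hole px",xs.mean()+265,ys.mean()+180,len(xs));print(plane(f2,[(xs.mean()+265,ys.mean()+180)],.065))
E
```

```text
{'position': array([ 0.50084731, -0.05656015,  0.2122241 ]), 'eef_rot': array([-179.96045905,   -0.18399192, -173.3425693 ]), 'ft_force': array([-0.45192729,  0.98193741,  0.26971329]), 'width': 0.017893060740751317, 'q': array([ -6.39483953,  14.89703961,  -1.11862999,  74.15463892,
        -0.08007204, -13.05221471])}
[[283.37378034 217.87836629]]
210 [ 96 100  98  99  98  98  95  94  94  95  93  93  94  94  93  90  91  95
  94  95  93  93  93  91  94]
212 [98 97 98 98 98 93 93 91 94 96 93 93 94 93 94 94 94 95 93 94 94 94 94 95
 92]
214 [86 86 85 90 95 95 94 93 93 90 85 82 84 91 92 92 94 94 93 93 92 93 94 93
 92]
216 [85 83 85 86 91 94 93 95 87 75 59 58 67 84 93 96 93 91 94 92 94 94 93 93
 94]
218 [84 84 81 82 87 86 88 86 81 63 58 60 61 73 93 93 92 92 93 94 93 93 96 97
 97]
220 [85 87 81 80 82 79 82 79 76 63 55 59 63 74 86 84 80 83 82 83 86 89 88 89
 92]
222 [88 84 82 81 79 80 80 80 77 63 55 59 62 70 79 79 79 82 81 80 82 82 82 83
 85]
224 [82 82 82 79 79 78 81 79 74 60 55 58 60 64 77 81 80 81 80 81 84 83 84 85
 85]
226 [81 80 79 78 82 79 79 79 73 65 54 58 57 65 75 79 80 80 81 83 85 85 85 85
 85]
228 [88 80 78 78 78 77 79 78 78 62 53 57 59 62 72 80 79 83 83 82 87 85 88 84
 85]
230 [125 117 108  92  81  79  79  80  75  62  57  57  55  59  68  80  84  83
  85  86  85  84  85  85  85]
232 [130 131 130 126 122 113 105  91  83  61  54  55  56  61  70  81  86  85
  85  84  83  86  84  85  83]
234 [129 130 131 128 129 121 107  94  79  47  33  26  31  40  46  56  67  70
  78  84  83  83  84  81  84]
236 [129 119  99  71  60  47  24  13  12  12  17  16  12  16  14  17  18  16
  28  44  53  66  77  81  83]
hole px 281.9357142857143 196.675 280
[[0.48160359 0.2724528  0.065     ]]
```

View pics/w3.png

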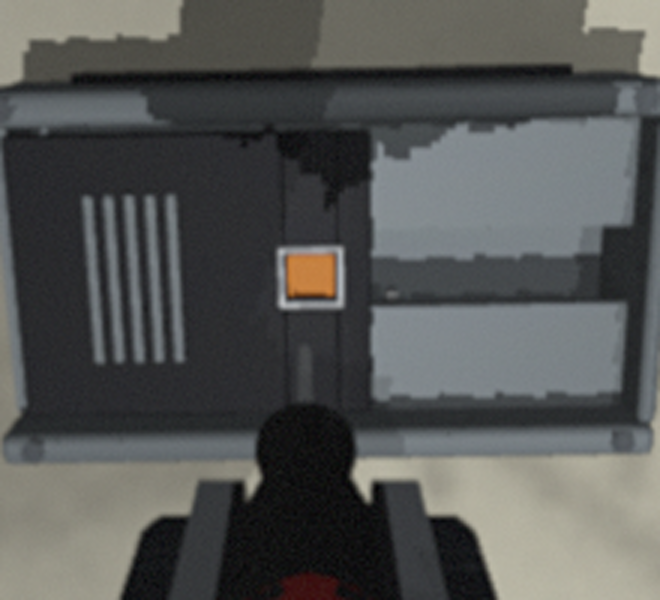

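The crop shows the well (white rim) centred at (311,277), i.e. full-frame (283.7,192.3). The tip is at (305,345), i.e. (281.7,215), and the player is square with the tool.

```bash
python3 - <<'E'
from h import *;import pickle
f,s=pickle.load(open("w3.pkl","rb"));R,p=toolT(s)
o=orange(f["image"]);o[:170]=0;o[215:]=0;o[:,:260]=0;o[:,310:]=0;ys,xs=np.nonzero(o);print(xs.mean(),ys.mean())
for z in(.0445,):print("btn",plane(f,[(xs.mean(),ys.mean())],z))
W=plane(f,[(283.7,192.3)],.0485)[0];T=plane(f,[(281.7,215.2)],p[2]-.0905)[0]
print("well",W,"tip",T,"tip in tool",R.T@(T-p)*1000);print("move tool",R.T@(W-T)*1000)
e=plane(f,[(180+5/3,100+440/3),(180+640/3,100+434/3)],.056);e2=plane(f,[(180+5/3,100+92/3),(180+640/3,100+84/3)],.056)
for q in(e,e2):d=q[1]-q[0];print(np.degrees(np.arctan2(d[1],d[0]))-90)
E
```

```text
283.1081081081081 191.53513513513514
btn [[ 0.50041989 -0.05670376  0.0445    ]]
well [ 0.50011861 -0.05622088  0.0485    ] tip [ 0.49908345 -0.05791366  0.1217241 ] tip in tool [ 1.61824523 -1.07742902 90.50642837]
move tool [-1.45956412  1.61188177 73.21869155]
7.242852110154075
7.334077583596809
```

apply_moves(
  targets=[0,0,0,-1.5,3.5,0,-1,0,0,0,0,0,20,-1,0,0,0,0,0,20,-1,0,0,0,0,0,14,-1,0,0,0,0,0,8,-1],
)

```text
clock: 4.93
position: [0.5013, -0.0469, 0.1496]
eef_rot: [179.9, -0.2, -172.8]
ft_force: [0.1, -0.5, -0.7]
width: 0.0181
finger_force: 59.1
```

apply_moves(
  targets=[0,0,0,0,0,0,-1,0,0,0,0,0,0,-1,0,0,0,0,0,0,-1,0,0,0,0,0,0,-1,0,0,0,0,0,0,-1],
)

```text
clock: 5.35
position: [0.5036, -0.0489, 0.153]
eef_rot: [-180.0, 0.1, -173.0]
ft_force: [0.5, 1.4, -1.2]
width: 0.0179
finger_force: 59.1
```

```bash
python3 - <<'E'
from h import *;from bench import ctrl;import pickle
s=ctrl.observe();print({k:s[k] for k in("position","eef_rot","ft_force","width")})
f=ctrl.grab_frame("wrist");pickle.dump((f,s),open("w4.pkl","wb"))
c=cv2.resize(f["image"][150:250,220:340],(720,600),interpolation=2)
cv2.imwrite("pics/w4.png",c[:,:,::-1])
E
```

```text
{'position': array([ 0.50359704, -0.04892642,  0.15304279]), 'eef_rot': array([-1.79977435e+02,  1.13263936e-01, -1.72988044e+02]), 'ft_force': array([ 0.46550495,  1.39294841, -1.20751474]), 'width': 0.017863239072474703}
```

View pics/w4.png

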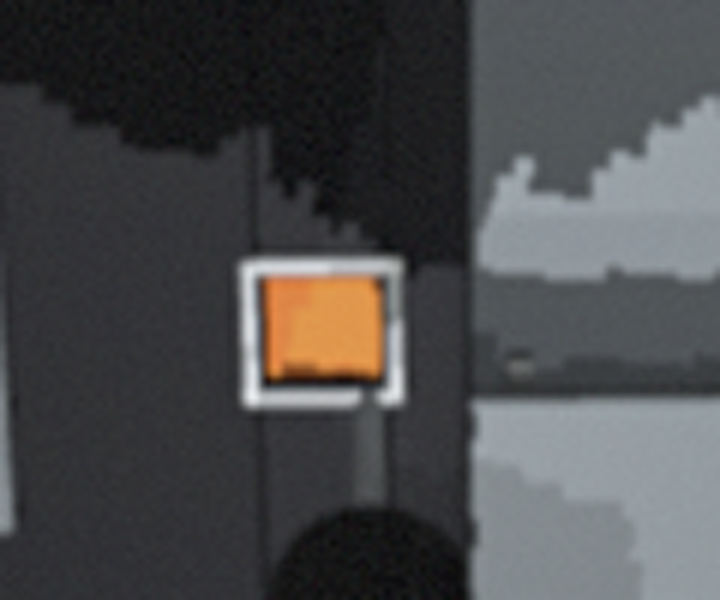

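The rim is centred at crop (323,331), i.e. full-frame (273.8,205.2). The tip is at crop (370,392), i.e. (281.7,215.3), so it stands too far to +y.

```bash
python3 - <<'E'
from h import *;import pickle
f,s=pickle.load(open("w4.pkl","rb"));R,p=toolT(s)
T=plane(f,[(281.7,215.2)],p[2]-.0905)[0];print(T)
for z in(.043,.0485,.054):
    W=plane(f,[(273.8,205.2)],z)[0];print("well",W,"move tool",R.T@(W-T)*1000)
E
```

```text
[ 0.50234616 -0.0501929   0.06254279]
well [ 0.50145483 -0.0561676   0.043     ] move tool [ 1.65266662 -5.81351054 19.54185108]
well [ 0.49991563 -0.05621605  0.0485    ] move tool [ 3.17539319 -5.67586617 14.03877553]
well [ 0.49837643 -0.05626451  0.054     ] move tool [ 4.69811976 -5.5382218   8.53569997]
```

apply_moves(
  targets=[0,0,0,3,-3.7,0,-1,0,0,0,0,0,2,-1,0,0,0,0,0,2,-1,0,0,0,0,0,2,-1,0,0,0,0,0,0,-1],
)

```text
clock: 5.82
position: [0.4999, -0.0531, 0.1454]
eef_rot: [180.0, -0.1, -173.0]
ft_force: [0.5, -1.5, -1.0]
width: 0.0179
finger_force: 59.1
```

apply_moves(
  targets=[0,0,0,0,0,0,-1,0,0,0,0,0,0,-1,0,0,0,0,0,0,-1,0,0,0,0,0,0,-1,0,0,0,0,0,0,-1],
)

```text
clock: 6.23
position: [0.5004, -0.053, 0.1461]
eef_rot: [-180.0, 0.0, -173.0]
ft_force: [-0.5, 0.2, -0.7]
width: 0.0179
finger_force: 59.1
```

apply_moves(
  targets=[0,0,0,0,0,0.5,-1,0,0,0,0,0,0.5,-1,0,0,0,0,0,0.5,-1,0,0,0,0,0,0.5,-1,0,0,0,0,0,0,-1],
)

```text
clock: 6.65
position: [0.5002, -0.053, 0.1439]
eef_rot: [180.0, -0.0, -173.0]
ft_force: [0.4, 0.2, -1.4]
width: 0.0175
finger_force: 59.1
```

apply_moves(
  targets=[0,0,0,0,0,0.5,-1,0,0,0,0,0,0.5,-1,0,0,0,0,0,0.5,-1,0,0,0,0,0,0.5,-1,0,0,0,0,0,0,-1],
)

```text
clock: 7.07
position: [0.5003, -0.053, 0.1419]
eef_rot: [180.0, -0.0, -173.0]
ft_force: [0.5, 0.1, -0.9]
width: 0.0176
finger_force: 59.1
```

apply_moves(
  targets=[0,0,0,0,0,0.5,-1,0,0,0,0,0,0.5,-1,0,0,0,0,0,0.5,-1,0,0,0,0,0,0.5,-1,0,0,0,0,0,0,-1],
)

```text
clock: 7.48
position: [0.5002, -0.053, 0.1399]
eef_rot: [180.0, -0.0, -173.0]
ft_force: [-0.0, -0.0, -0.3]
width: 0.0175
finger_force: 59.1
```

apply_moves(
  targets=[0,0,0,0,0,0.5,-1,0,0,0,0,0,0.5,-1,0,0,0,0,0,0.5,-1,0,0,0,0,0,0.5,-1,0,0,0,0,0,0,-1],
)

```text
clock: 7.9
position: [0.5003, -0.053, 0.1379]
eef_rot: [180.0, -0.0, -173.0]
ft_force: [0.4, -0.8, -1.0]
width: 0.0182
finger_force: 59.1
```

apply_moves(
  targets=[0,0,0,0,0,0.5,-1,0,0,0,0,0,0.5,-1,0,0,0,0,0,0.5,-1,0,0,0,0,0,0.5,-1,0,0,0,0,0,0,-1],
)

```text
clock: 8.32
position: [0.5002, -0.053, 0.1359]
eef_rot: [180.0, -0.0, -173.0]
ft_force: [0.4, 0.3, -1.1]
width: 0.0177
finger_force: 59.1
```

apply_moves(
  targets=[0,0,0,0,0,0.5,-1,0,0,0,0,0,0.5,-1,0,0,0,0,0,0.5,-1,0,0,0,0,0,0.5,-1,0,0,0,0,0,0,-1],
)

```text
clock: 8.73
position: [0.5002, -0.053, 0.1339]
eef_rot: [180.0, -0.0, -173.0]
ft_force: [0.2, 0.8, -0.2]
width: 0.0181
finger_force: 59.1
```

apply_moves(
  targets=[0,0,0,0,0,0.5,-1,0,0,0,0,0,0.5,-1,0,0,0,0,0,0.5,-1,0,0,0,0,0,0,-1,0,0,0,0,0,0,-1],
)

```text
clock: 9.15
position: [0.5005, -0.053, 0.1327]
eef_rot: [-180.0, 0.0, -173.0]
ft_force: [0.0, 0.2, 1.3]
width: 0.0179
finger_force: 59.3
```

apply_moves(
  targets=[0,0,0,0,0,0.5,-1,0,0,0,0,0,0.5,-1,0,0,0,0,0,0.5,-1,0,0,0,0,0,0,-1,0,0,0,0,0,0,-1],
)

```text
clock: 9.57
position: [0.5005, -0.053, 0.1313]
eef_rot: [-180.0, 0.0, -173.0]
ft_force: [-0.7, 1.0, 3.3]
width: 0.0179
finger_force: 59.4
```

```bash
python3 - <<'E'
from bench import ctrl;import pickle,cv2,numpy as np
f=ctrl.grab_frame("wrist");pickle.dump(f,open("w5.pkl","wb"))
c=cv2.resize(f["image"][150:250,220:340],(720,600),interpolation=2)
cv2.imwrite("pics/w5.png",c[:,:,::-1]);s=ctrl.observe();print(s["position"],s["ft_force"],s["moment"])
E
```

```text
[ 0.50053233 -0.05304862  0.13124566] [-0.84422692  0.45591292  3.7861887 ] [0.05243336 0.06233394 0.00026626]
```

View pics/w5.png

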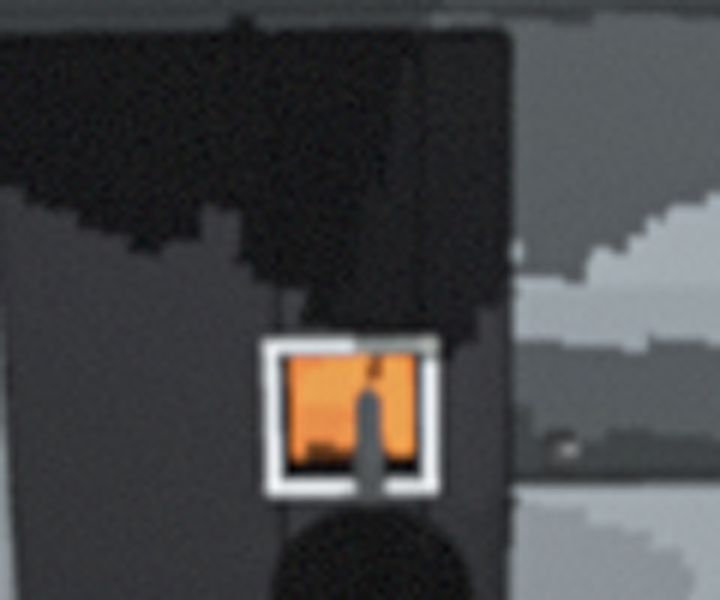

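The picture shows the tip at (369,392), on the orange face inside the rim, about 4 mm short of the +y wall. I keep pressing.

apply_moves(
  targets=[0,0,0,0,0,0.8,-1,0,0,0,0,0,0.8,-1,0,0,0,0,0,0.8,-1,0,0,0,0,0,0.6,-1,0,0,0,0,0,0,-1],
)

```text
clock: 10.03
position: [0.5006, -0.053, 0.1283]
eef_rot: [-180.0, 0.0, -173.0]
ft_force: [-0.0, 0.4, 5.6]
width: 0.0179
finger_force: 59.7
```

apply_moves(
  targets=[0,0,0,0,0,0.4,-1,0,0,0,0,0,0.4,-1,0,0,0,0,0,0,-1,0,0,0,0,0,0,-1,0,0,0,0,0,0,-1],
)

```text
clock: 10.45
position: [0.5007, -0.053, 0.1277]
eef_rot: [-180.0, 0.1, -173.0]
ft_force: [-1.2, 0.9, 6.4]
width: 0.0177
finger_force: 59.8
```

```bash
python3 - <<'E'
from bench import ctrl
s=ctrl.observe();print(s["position"],s["ft_force"],s["moment"])
E
```

```text
[ 0.50071582 -0.05303797  0.12774789] [-1.19349974  0.91430827  6.37309016] [0.06232714 0.24172845 0.02023632]
```

apply_moves(
  targets=[0,0,0,0,0,0.5,-1,0,0,0,0,0,0.5,-1,0,0,0,0,0,0.3,-1,0,0,0,0,0,0,-1,0,0,0,0,0,0,-1],
)

```text
clock: 10.87
position: [0.5008, -0.0531, 0.1266]
eef_rot: [-180.0, 0.1, -173.0]
ft_force: [-1.4, 0.6, 7.1]
width: 0.0183
finger_force: 59.9
```

apply_moves(
  targets=[0,0,0,0,0,0.3,-1,0,0,0,0,0,0.0,-1,0,0,0,0,0,0,-1,0,0,0,0,0,0,-1,0,0,0,0,0,0,-1],
)

```text
clock: 11.28
position: [0.5008, -0.053, 0.1264]
eef_rot: [-180.0, 0.1, -173.0]
ft_force: [-0.7, -0.1, 8.5]
width: 0.018
finger_force: 60.0
```

apply_moves(
  targets=[0,0,0,0,0.6,0.2,-1,0,0,0,0,0.8,0,-1,0,0,0,0,0.8,0,-1,0,0,0,0,0.8,0,-1,0,0,0,0,0.6,0,-1],
)

```text
clock: 11.7
position: [0.5006, -0.0508, 0.1264]
eef_rot: [-179.8, 0.1, -173.0]
ft_force: [-0.7, -3.0, 8.0]
width: 0.0181
finger_force: 60.3
```

apply_moves(
  targets=[0,0,0,0,0.6,0,-1,0,0,0,0,0.6,0,-1,0,0,0,0,0.6,0,-1,0,0,0,0,0.6,0,-1,0,0,0,0,0.6,0,-1],
)

```text
clock: 12.12
position: [0.5002, -0.0479, 0.1264]
eef_rot: [-179.8, 0.1, -173.0]
ft_force: [0.0, -2.8, 8.2]
width: 0.0181
finger_force: 60.3
```

apply_moves(
  targets=[0,0,0,0,0.7,0,-1,0,0,0,0,0.7,0,-1,0,0,0,0,0.7,0,-1,0,0,0,0,0.7,0,-1,0,0,0,0,0.7,0,-1],
)

```text
clock: 12.53
position: [0.4998, -0.0444, 0.1263]
eef_rot: [-179.8, 0.1, -173.0]
ft_force: [-1.0, -2.5, 8.6]
width: 0.0178
finger_force: 60.3
```

```bash
python3 - <<'E'
from bench import ctrl;from h import *
s=ctrl.observe();print(s["position"],s["ft_force"],s["moment"])
f=ctrl.grab_frame("wrist");im=f["image"];o=orange(im);o[:170]=0;o[260:]=0;o[:,:220]=0;o[:,340:]=0;ys,xs=np.nonzero(o)
print(xs.min(),xs.max(),plane(f,[(xs.min(),215),(xs.max(),215)],.0375))
E
```

```text
[ 0.49977889 -0.04438593  0.12631992] [-1.04010369 -2.46978786  8.6320335 ] [-0.88671536  0.31882863  0.00654495]
267 287 [[ 0.499063   -0.05586717  0.0375    ]
 [ 0.49741581 -0.04245658  0.0375    ]]
```

apply_moves(
  targets=[0,0,0,0,1,0,-1,0,0,0,0,1.2,0,-1,0,0,0,0,1.2,0,-1,0,0,0,0,1.2,0,-1,0,0,0,0,1.2,0,-1],
)

```text
clock: 13.0
position: [0.499, -0.0386, 0.1263]
eef_rot: [-179.8, 0.1, -173.0]
ft_force: [-1.6, -2.8, 8.4]
width: 0.0179
finger_force: 60.4
```

apply_moves(
  targets=[0,0,0,0,1.2,0,-1,0,0,0,0,1.2,0,-1,0,0,0,0,1.2,0,-1,0,0,0,0,1.2,0,-1,0,0,0,0,1.2,0,-1],
)

```text
clock: 13.42
position: [0.4983, -0.0326, 0.1263]
eef_rot: [-179.8, 0.1, -173.0]
ft_force: [-1.6, -3.8, 8.1]
width: 0.0177
finger_force: 60.4
```

```bash
cat > b.py <<'E'
from bench import ctrl;from h import *
s=ctrl.observe();print(s["position"],s["ft_force"],s["moment"])
f=ctrl.grab_frame("wrist");im=f["image"];o=orange(im);o[:170]=0;o[260:]=0;o[:,:220]=0;o[:,340:]=0;ys,xs=np.nonzero(o)
print(xs.min(),xs.max(),plane(f,[(xs.min(),215),(xs.max(),215)],.0375))
E
python3 b.py
```

```text
[ 0.49826076 -0.03263043  0.12629639] [-1.62006662 -3.82730694  8.13919318] [-0.86163348  0.32542956  0.00094541]
266 287 [[ 0.49760289 -0.04479766  0.0375    ]
 [ 0.49587386 -0.03071889  0.0375    ]]
```

apply_moves(
  targets=[0,0,0,0,1.2,0,-1,0,0,0,0,1.2,0,-1,0,0,0,0,1.2,0,-1,0,0,0,0,1.2,0,-1,0,0,0,0,1.2,0,-1],
)

```text
clock: 13.88
position: [0.4975, -0.0267, 0.1262]
eef_rot: [-179.8, 0.1, -173.0]
ft_force: [-0.7, -2.6, 7.3]
width: 0.0179
finger_force: 60.4
```

apply_moves(
  targets=[0,0,0,0,1.2,0,-1,0,0,0,0,1.2,0,-1,0,0,0,0,1.2,0,-1,0,0,0,0,1.2,0,-1,0,0,0,0,1.2,0,-1],
)

```text
clock: 14.3
position: [0.4967, -0.0207, 0.1263]
eef_rot: [-179.8, 0.1, -173.0]
ft_force: [-1.4, -2.4, 7.8]
width: 0.0176
finger_force: 60.4
```

apply_moves(
  targets=[0,0,0,0,1.2,0,-1,0,0,0,0,1.2,0,-1,0,0,0,0,1.2,0,-1,0,0,0,0,1.2,0,-1,0,0,0,0,1.2,0,-1],
)

```text
clock: 14.72
position: [0.496, -0.0147, 0.1262]
eef_rot: [-179.8, 0.1, -173.0]
ft_force: [-1.0, -2.4, 7.4]
width: 0.0181
finger_force: 60.4
```

apply_moves(
  targets=[0,0,0,0,1.2,0,-1,0,0,0,0,1.2,0,-1,0,0,0,0,1.2,0,-1,0,0,0,0,1.2,0,-1,0,0,0,0,1.2,0,-1],
)

```text
clock: 15.13
position: [0.4952, -0.0088, 0.1262]
eef_rot: [-179.8, 0.1, -173.0]
ft_force: [-0.1, -2.7, 8.7]
width: 0.018
finger_force: 60.4
```

```bash
python3 b.py
```

```text
[ 0.49519304 -0.00878762  0.12621735] [-0.06350983 -2.7033252   8.66545735] [-0.86764487  0.39206038  0.00732391]
267 287 [[ 0.49437452 -0.02024903  0.0375    ]
 [ 0.49272893 -0.0068458   0.0375    ]]
```

apply_moves(
  targets=[0,0,0,0,0.8,0,-1,0,0,0,0,0.8,0,-1,0,0,0,0,0.8,0,-1,0,0,0,0,0.8,0,-1,0,0,0,0,0.6,0,-1],
)

```text
clock: 15.6
position: [0.4947, -0.005, 0.1262]
eef_rot: [-179.8, 0.1, -173.0]
ft_force: [-0.7, -1.8, 7.5]
width: 0.0176
finger_force: 60.4
```

apply_moves(
  targets=[0,0,0,0,0.4,0,-1,0,0,0,0,0.4,0,-1,0,0,0,0,0.4,0,-1,0,0,0,0,0.3,0,-1,0,0,0,0,0,0,-1],
)

```text
clock: 16.02
position: [0.4945, -0.0035, 0.1262]
eef_rot: [-179.8, 0.0, -173.0]
ft_force: [-1.8, -3.1, 8.0]
width: 0.018
finger_force: 60.4
```

apply_moves(
  targets=[0,0,0,0,0.4,0,-1,0,0,0,0,0.4,0,-1,0,0,0,0,0.4,0,-1,0,0,0,0,0,0,-1,0,0,0,0,0,0,-1],
)

```text
clock: 16.43
position: [0.4943, -0.0023, 0.1262]
eef_rot: [-179.8, 0.0, -173.0]
ft_force: [-1.7, -3.5, 8.1]
width: 0.0181
finger_force: 60.4
```

apply_moves(
  targets=[0,0,0,0,0.4,0,-1,0,0,0,0,0.4,0,-1,0,0,0,0,0.2,0,-1,0,0,0,0,0,0,-1,0,0,0,0,0,0,-1],
)

```text
clock: 16.85
position: [0.4943, -0.0019, 0.1262]
eef_rot: [-179.7, 0.1, -173.1]
ft_force: [-1.1, -4.4, 8.3]
width: 0.0179
finger_force: 60.6
```

apply_moves(
  targets=[0,0,0,0,0.4,0,-1,0,0,0,0,0.3,0,-1,0,0,0,0,0,0,-1,0,0,0,0,0,0,-1,0,0,0,0,0,0,-1],
)

```text
clock: 17.27
position: [0.4943, -0.0016, 0.1262]
eef_rot: [-179.7, 0.1, -173.1]
ft_force: [-1.2, -5.4, 7.7]
width: 0.018
finger_force: 60.8
```

```bash
python3 b.py
```

```text
[ 0.49432249 -0.0015543   0.12622699] [-1.15635402 -5.3581006   7.72037292] [-1.51064663  0.29764867  0.04743433]
266 286 [[ 4.93627566e-01 -1.38788873e-02  3.75000000e-02]
 [ 4.91979338e-01 -4.72548999e-04  3.75000000e-02]]
```

The cover is at its end stop. I relieve the push and lift straight out.

apply_moves(
  targets=[0,0,0,0,-0.6,0,-1,0,0,0,0,-0.4,-1,-1,0,0,0,0,0,-3,-1,0,0,0,0,0,-4,-1,0,0,0,0,0,-8,-1],
)

```text
clock: 17.73
position: [0.4928, -0.0003, 0.1404]
eef_rot: [179.9, -0.2, -173.0]
ft_force: [1.3, 0.8, -0.9]
width: 0.0182
finger_force: 59.2
```

apply_moves(
  targets=[0,0,0,0,0,-15,-1,0,0,0,0,0,-20,-1,0,0,0,0,0,-20,-1,0,0,0,0,0,-19,-1,0,0,0,0,0,0,-1],
)

```text
clock: 18.15
position: [0.4959, 0.0001, 0.219]
eef_rot: [180.0, 0.4, -173.0]
ft_force: [0.5, 1.0, 0.7]
width: 0.0178
finger_force: 59.3
```

apply_moves(
  targets=[0,0,0,0,0,0,-1,0,0,0,0,0,0,-1,0,0,0,0,0,0,-1,0,0,0,0,0,0,-1,0,0,0,0,0,0,-1],
)

```text
clock: 18.57
position: [0.4932, -0.0003, 0.2143]
eef_rot: [180.0, -0.1, -173.0]
ft_force: [0.6, -0.3, -0.1]
width: 0.0179
finger_force: 59.2
```

```bash
python3 - <<'E'
from h import *;from bench import ctrl;import pickle
s=ctrl.observe();print({k:s[k] for k in("position","eef_rot","ft_force","width","q")})
f=ctrl.grab_frame("wrist");pickle.dump((f,s),open("w6.pkl","wb"))
cv2.imwrite("pics/w6.png",cv2.resize(f["image"][100:300,150:430],(784,560),interpolation=2)[:,:,::-1])
print(delta(s,[.4820,.2733,.2145]))
E
```

```text
{'position': array([ 4.93182537e-01, -2.81751130e-04,  2.14331822e-01]), 'eef_rot': array([ 1.79978854e+02, -1.28444927e-01, -1.72994965e+02]), 'ft_force': array([ 0.55097581, -0.3401816 , -0.11562921]), 'width': 0.017859584849244922, 'q': array([-3.59585970e-02,  1.35844010e+01, -2.53293144e+00,  7.40127359e+01,
        5.24218607e-03, -7.04097604e+00])}
[-2.230e+01  2.729e+02 -1.000e-01]
```

View pics/w6.png

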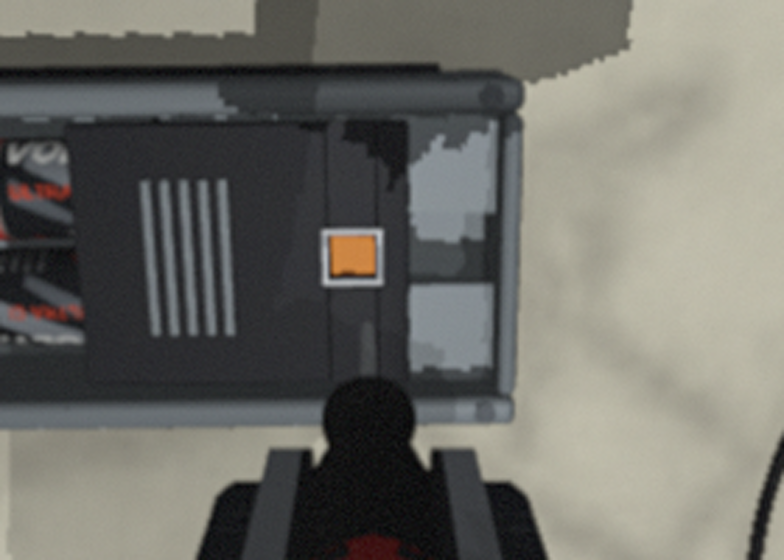

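The cover is open with the batteries exposed. The well is now at crop (352,257), i.e. full-frame (275.7,191.8), and the button is up. Back to the stand.

apply_moves(
  targets=[0,0,0,-3,30,0,-1,0,0,0,-3,40,0,-1,0,0,0,-3,40,0,-1,0,0,0,-3,40,0,-1,0,0,0,-3,40,0,-1],
)

```text
clock: 19.03
position: [0.4852, 0.1916, 0.2152]
eef_rot: [-180.0, -0.0, -173.0]
ft_force: [0.9, 0.4, -1.1]
width: 0.0176
finger_force: 59.2
```

apply_moves(
  targets=[0,0,0,-3,40,0,-1,0,0,0,-3,30,0,-1,0,0,0,-1,13,0,-1,0,0,0,0,0,0,-1,0,0,0,0,0,0,-1],
)

```text
clock: 19.45
position: [0.4821, 0.2732, 0.2148]
eef_rot: [-179.9, -0.1, -172.9]
ft_force: [-0.3, 0.4, -0.3]
width: 0.0175
finger_force: 59.2
```

apply_moves(
  targets=[0,0,0,0,0,10,-1,0,0,0,0,0,10,-1,0,0,0,0,0,10,-1,0,0,0,0,0,8,-1,0,0,0,0,0,0,-1],
)

```text
clock: 19.87
position: [0.4811, 0.2715, 0.1746]
eef_rot: [-179.9, -0.3, -173.1]
ft_force: [-0.1, 0.2, -0.7]
width: 0.018
finger_force: 59.2
```

apply_moves(
  targets=[0,0,0,0,0,0,-1,0,0,0,0,0,0,-1,0,0,0,0,0,0,-1,0,0,0,0,0,0,-1,0,0,0,0,0,0,-1],
)

```text
clock: 20.28
position: [0.4827, 0.2735, 0.178]
eef_rot: [180.0, 0.1, -173.0]
ft_force: [0.4, 0.2, 0.1]
width: 0.0182
finger_force: 59.2
```

```bash
python3 - <<'E'
from h import *;from bench import ctrl;import pickle
f6,s6=pickle.load(open("w6.pkl","rb"));print("well now",plane(f6,[(275.7,191.8)],.0485))
s=ctrl.observe();print({k:s[k] for k in("position","eef_rot","ft_force","width")})
f=ctrl.grab_frame("wrist");pickle.dump((f,s),open("w7.pkl","wb"))
cv2.imwrite("pics/w7.png",cv2.resize(f["image"][160:260,230:330],(600,600),interpolation=2)[:,:,::-1])
R,p=toolT(s);T=p+R@np.array([.0,0,.0905]);print(proj(f,T),proj(f,[.4816,.2725,.065]),delta(s,[.482,.2733,.18]))
E
```

```text
well now [[ 0.49356279 -0.00675073  0.0485    ]]
{'position': array([0.48269891, 0.27354776, 0.17795027]), 'eef_rot': array([ 1.79974745e+02,  5.53721843e-02, -1.72991692e+02]), 'ft_force': array([0.38487619, 0.24912039, 0.1092822 ]), 'width': 0.01822807104093047}
[[283.30120053 217.41390458]] [[281.94096788 206.62943051]] [ 0.7 -0.2 -2.1]
```

View pics/w7.png

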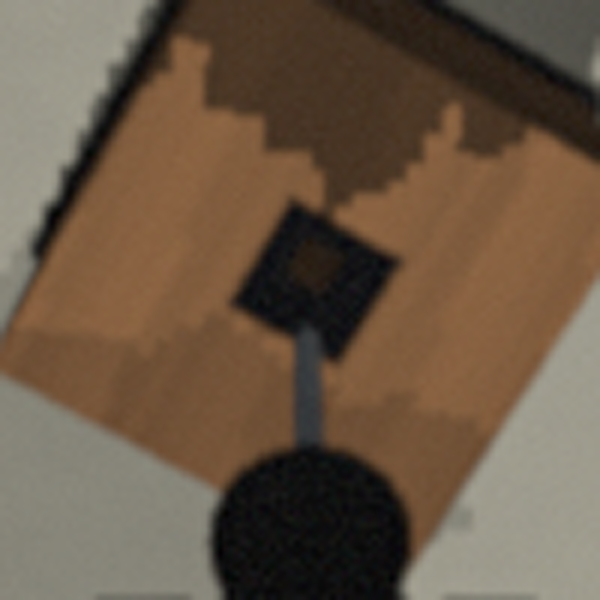

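The mouth is centred at crop (316,281), i.e. full-frame (282.7,206.8); the tip is at crop (309,325), i.e. (281.5,214.2). The well moved 49.9 mm, so the cover is fully open.

```bash
python3 - <<'E'
from h import *;import pickle
f,s=pickle.load(open("w7.pkl","rb"));R,p=toolT(s)
T=plane(f,[(281.5,214.6)],p[2]-.0905)[0];W=plane(f,[(282.7,206.8)],.065)[0];print(T,W,R.T@(W-T)*1000,R.T@(T-p)*1000)
E
```

```text
[0.48093863 0.27213644 0.08745027] [0.48166192 0.27307401 0.065     ] [-0.81058773  0.83242151 22.45143766] [ 2.00678847 -1.22589409 90.49757128]
```

apply_moves(
  targets=[0,0,0,-0.5,0.6,0,-1,0,0,0,0,0,6,-1,0,0,0,0,0,6,-1,0,0,0,0,0,6,-1,0,0,0,0,0,3,-1],
)

```text
clock: 20.75
position: [0.4821, 0.2736, 0.1549]
eef_rot: [-180.0, -0.1, -173.0]
ft_force: [0.1, -0.4, -0.5]
width: 0.0177
finger_force: 59.2
```

apply_moves(
  targets=[0,0,0,0,0,2,-1,0,0,0,0,0,2,-1,0,0,0,0,0,2,-1,0,0,0,0,0,1,-1,0,0,0,0,0,0,-1],
)

```text
clock: 21.17
position: [0.4828, 0.2739, 0.1493]
eef_rot: [-180.0, -0.0, -173.0]
ft_force: [0.4, -0.2, -0.3]
width: 0.0175
finger_force: 59.2
```

apply_moves(
  targets=[0,0,0,0,0,1,-1,0,0,0,0,0,1,-1,0,0,0,0,0,1,-1,0,0,0,0,0,1,-1,0,0,0,0,0,0,-1],
)

```text
clock: 21.58
position: [0.4827, 0.2739, 0.1452]
eef_rot: [-180.0, -0.0, -173.0]
ft_force: [0.6, -0.1, -1.2]
width: 0.0178
finger_force: 59.2
```

apply_moves(
  targets=[0,0,0,0,0,2,-1,0,0,0,0,0,2,-1,0,0,0,0,0,2,-1,0,0,0,0,0,2,-1,0,0,0,0,0,0,-1],
)

```text
clock: 22.0
position: [0.4825, 0.2738, 0.1368]
eef_rot: [-180.0, -0.1, -173.0]
ft_force: [0.1, -0.8, -0.6]
width: 0.0178
finger_force: 59.2
```

apply_moves(
  targets=[0,0,0,0,0,3,-1,0,0,0,0,0,3,-1,0,0,0,0,0,3,-1,0,0,0,0,0,3,-1,0,0,0,0,0,2,-1],
)

```text
clock: 22.42
position: [0.4826, 0.2738, 0.1228]
eef_rot: [-180.0, -0.0, -173.0]
ft_force: [-0.1, -0.4, -0.6]
width: 0.0177
finger_force: 59.2
```

apply_moves(
  targets=[0,0,0,0,0,3,-1,0,0,0,0,0,3,-1,0,0,0,0,0,3,-1,0,0,0,0,0,3,-1,0,0,0,0,0,3,-1],
)

```text
clock: 22.83
position: [0.4829, 0.274, 0.1081]
eef_rot: [180.0, 0.0, -173.0]
ft_force: [-0.2, -0.4, -0.6]
width: 0.0179
finger_force: 59.2
```

apply_moves(
  targets=[0,0,0,0,0,3,-1,0,0,0,0,0,2,-1,0,0,0,0,0,2,-1,0,0,0,0,0,1,-1,0,0,0,0,0,0,-1],
)

```text
clock: 23.25
position: [0.4827, 0.2739, 0.1001]
eef_rot: [-180.0, -0.0, -173.0]
ft_force: [-0.2, -1.2, -0.3]
width: 0.0177
finger_force: 59.2
```

apply_moves(
  targets=[0,0,0,0,0,0.8,-1,0,0,0,0,0,0.7,-1,0,0,0,0,0,0.5,-1,0,0,0,0,0,0,-1,0,0,0,0,0,0,-1],
)

```text
clock: 23.67
position: [0.4829, 0.274, 0.0985]
eef_rot: [180.0, 0.0, -173.0]
ft_force: [-0.0, -0.2, -1.0]
width: 0.018
finger_force: 59.2
```

apply_moves(
  targets=[0,0,0,0,0,0.5,-1,0,0,0,0,0,0.5,-1,0,0,0,0,0,0.5,-1,0,0,0,0,0,0.5,-1,0,0,0,0,0,0,-1],
)

```text
clock: 24.08
position: [0.4828, 0.2739, 0.0966]
eef_rot: [-180.0, -0.0, -173.0]
ft_force: [-0.0, -1.1, 1.3]
width: 0.0174
finger_force: 59.3
```

Home, with light contact. I release and back off.

apply_moves(
  targets=[0,0,0,0,0,0,0,0,0,0,0,0,0,1,0,0,0,0,0,0,1,0,0,0,0,0,0,1,0,0,0,0,0,0,1],
)

```text
clock: 24.5
position: [0.4829, 0.274, 0.0964]
eef_rot: [-180.0, 0.0, -173.0]
ft_force: [0.4, -0.4, -0.3]
width: 0.0772
finger_force: 0.0
```

apply_moves(
  targets=[0,0,0,0,0,0,1,0,0,0,0,0,-20,1,0,0,0,0,0,-35,1,0,0,0,0,0,-40,1,0,0,0,0,0,-40,1],
)

```text
clock: 24.92
position: [0.4821, 0.2736, 0.2323]
eef_rot: [-180.0, -0.1, -173.0]
ft_force: [0.1, 0.9, 0.3]
width: 0.0852
finger_force: 0.0
```

apply_moves(
  targets=[0,0,0,0,0,0,1,0,0,0,0,0,0,1,0,0,0,0,0,0,1,0,0,0,0,0,0,1,0,0,0,0,0,0,1],
)

```text
clock: 25.33
position: [0.4819, 0.2734, 0.2295]
eef_rot: [-179.9, -0.2, -173.0]
ft_force: [-0.1, -0.1, 0.0]
width: 0.0855
finger_force: 0.0
```

```bash
python3 - <<'E'
from h import *;from bench import ctrl
s=ctrl.observe();print(s["position"],s["width"],s["ft_force"])
f=ctrl.grab_frame("side")["image"][120:330,200:400];g=ctrl.grab_frame("wrist")["image"][100:310,180:380]
cv2.imwrite("pics/end.png",cv2.resize(np.hstack([f,g]),(800,420),interpolation=2)[:,:,::-1])
E
```

```text
[0.48188782 0.27342851 0.22952306] 0.0855186470151014 [-0.05453745 -0.11660647  0.03140843]
```

View pics/end.png

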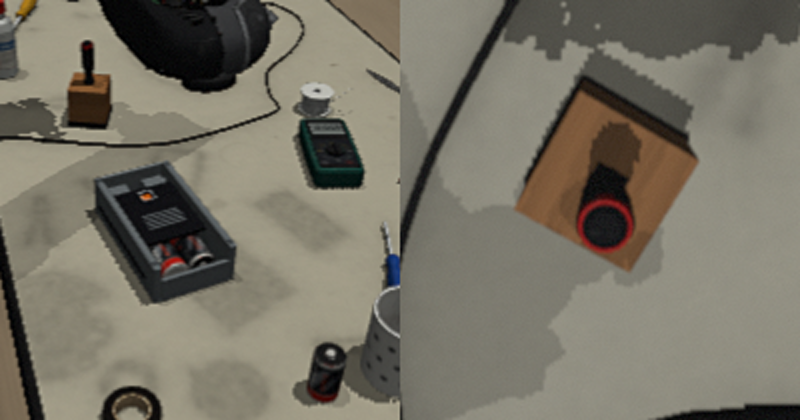

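The driver stands home in its stand at (88,60) left and (607,222) right. The cover is open with the cells showing, and the spare battery and tape are untouched.

```bash
python3 -c "
from bench import ctrl
print(ctrl.finish_job())"
```

```text
the job is handed in; nothing more can be done
None
```

The battery cover is fully open (about 50 mm, to its end stop), the screwdriver is back in its stand, the spare battery and tape were left alone, and the job was handed in after about 25 s of the 72 s allowed.

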